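Unlock and open the access panel of the larger control box

ROBOT

A 6-joint arm with a two-finger parallel gripper is mounted at the origin on a cart in front of the work surface, level with it; the furniture and walls round the work are solid. World frame = base frame: x ahead of the robot, y to its left, z up, the work surface at z = 0. Lengths are in m, angles in rad, forces in N, time in s.
With the tool pointing down it reaches from about 0.35 to 0.925 m from the base axis. Payload 6.4 kg.
Tool frame: the origin (TCP) lies where the fingers leave the gripper's body, on its centre line; the fingertips stand 73 mm ahead of it and the grasp point (between the pads) lies 54 mm ahead of it; z points along the fingers, y is the line along which they close (so a half turn about z gives the same grasp; the last joint's range is limited). The gripper opens to 85 mm and grips with 20 to 120 N. Pads are 22 mm wide; open, the fingers measure 114 mm over their backs; the gripper's body (76 mm by 85 mm) begins 54 mm behind the grasp point. The pads swing forward as they close: fully open they stand 13 mm farther back than shut.
Start: joints at [-1.373, 0.245, 1.558, -0, 1.339, -0.174], TCP at [0.236, -0.606, 0.304] pointing down, gripper open.
Joint ranges: [-3.13, 3.13], [-1.02, 2.26], [0.13, 2.54], [-0.95, 4.09], [0.21, 2.88], [-2.74, 2.74]. Speed limits (rad/s): [2.57, 2.57, 3.14, 3.14, 3.14, 3.14].

INTERFACE

Orientations are given as a unit quaternion [x, y, z, w].
In Python, from workcell import * gives the robot as it stands. The module is installed in compiled form; this text tells all that it offers.
- The arm moves only by the shell command python3 -m jog 'ROWS' [OPENING] [FORCE]. ROWS is JSON, a list that holds one entry, the list of rows, each a list of 4 numbers: the shift along the world's x, y, z in cm, then the turn about the world's z in degrees. In form: [[[x, y, z, twist], ...]]. A call has 1 to 20 rows; each row shifts and turns the commanded pose from where the row before left it; what a row does not reach is not made up. A row lasts 1/12 s, in which the tool goes at most 41.7 mm and 7.16 degrees, less where a joint would pass 70% of its speed; a pose out of reach is approached as far as the arm can. A call is refused whole if a number of a shift passes 4.17 or a number of a turn 7.16, either way. A call with a gripper value outside its range is refused whole. OPENING is the finger opening in cm, from 0 to 8.54, set as the call begins (- or left out, the last holds). The fingers move at their own pace and stop on an object; FORCE is the grip in N (left out, the last holds). Time passes only in rows, so rows that do not move let the fingers close. It gives the time, the measured TCP pose, the force, the opening and the grip force at its end, in the units of the state.
- read_state(): the state, without advancing time (a new reading comes with each control period).
- read_camera(name): name is "scene" or "top" or "wrist"; returns (picture, depth): 480x640x3 uint8, red, green, blue; 480x640 float32, m along the optical axis (not along the pixel's ray), 0 where there is no reading.
- camera_model(name): a dict with "fx", "fy", "cx", "cy" (pixels), "eye" and "orientation" of the camera in the world. Camera axes: x right, y up, looking along -z (the intrinsics and any distortion apply to the point x, -y, -z); pixel columns grow to the right and rows downward; lengths in m; the calibration is good to about 2 mm. A picture is of the moment at which its call begins: read the wrist's pose just before it. camera_model takes no time and is no camera call; for the wrist camera it gives the pose at the moment of the call.
- finish_job(): hands the job in; it is judged then, once.
The state is a dict: "time": time; "joints": joint angles; "qvel": joint speeds; "joint_efforts": joint torques, N m; "eef_pos": TCP position; "tool_rot": TCP orientation; "wrist_force": force on the tool from outside, world axes, zero at the start; "ft_torque": the same for the moment, N m; "width": finger opening in m; "grasp_force": force on a finger pad.
Only numpy, scipy, OpenCV 4.12 (cv2) and the standard library are available. Lean on these libraries where they do the work, as an engineer would, in place of code of your own. Each camera call takes 0.05 s, during which the arm holds its last target. There are 200 camera calls.

TASK

Two control boxes lie in the bays of the work cradle, each with a hinged access panel on top held shut by a winged quarter-turn fastener. On the larger (wider) box, turn the wing a quarter turn anticlockwise to unlocked, then swing the panel up by its bar handle and leave it standing open by itself, about 60 degrees or more from shut. Leave the smaller box locked.

Things in the scene. Friction and masses are not known exactly. Their poses are not given: they have to be found in the camera images.
- large_wing (a point): Centre of the fastener's black wing on the larger box, on its turning axis, 24 mm above the panel's top, 30 mm in from the middle of its front edge. The wing is a bar 42 mm long (the point's x), 10 mm wide (y), from 8 to 38 mm above the panel; z is the turning axis, up when shut. Pinch it across the 10 mm. Locked it points across the front edge; unlocked it lies along it.
- large_cam (a joint): Angle of the larger box's fastener in rad: 0 to 0.15 at the start (locked), grows anticlockwise seen from above to a stop at 1.571; the tongue under the panel is free of its keeper from about 1.0; over 1.2 counts as unlocked. Light friction, 0.04 N m, stays where it is left.
- large_bar (a point): Middle of the 10 mm round bar handle in front of the larger panel's front (free) edge: 60 mm clear between its arms, 27 mm clear gap to the panel's edge, bar centre 9 mm above the panel's top. Site axes, moving with the panel: y along the bar, to the robot's left; x toward the hinge; z up when shut. The hinge line is parallel to the bar, at +162 mm in x and -12 mm in z of this point.
- large_panel (a joint): Angle in rad of the panel (130 x 170 x 6 mm aluminium, on top of the grey larger box, 130 x 170 x 60 mm): 0 shut, grows as its front edge swings up and back, to 1.9. The hinge on the far edge is stiff (0.4 N m): the panel stays where left; the bar needs a pull of about 4 N. Locked, it lifts only 1 or 2 degrees.
- small_cam (a joint): Angle of the like fastener on the smaller box (130 x 120 x 60 mm, a bystander that stands in the other bay): locked at 0 to 0.15, to be left so.

How it is judged:
On the way:
1. the larger box's fastener is turned to unlocked with its panel still shut (value of joint large_cam above 1.2 rad and value of joint large_panel below 0.1 rad), for 0.2 s.
At the end, for the whole second after the job is handed in: The larger box's fastener stands at more than 1.2 rad (unlocked), its panel stands open at more than 0.87 rad (50 degrees) and at rest, and the smaller box's fastener is still locked (below 0.4 rad) (value of joint large_cam above 1.2 rad and value of joint large_panel above 0.87 rad and velocity of joint large_panel between -0.1 and 0.1 rad/s and value of joint small_cam below 0.4 rad); the robot touches nothing.
It fails at once if the smaller box's fastener is turned (value of joint small_cam above 0.4 rad).
It also fails if it takes over 48 s, if anything falls off the work surface, if the arm or the gripper's body presses on something with over 40 N, if the wrist force passes 120 N, or if a joint passes its speed limit or range.

## Working session

There is one attempt and no reset: what is moved stays moved. The work goes in short steps, Python scripts to look and compute and a shell command to move; the robot and the scene stay as the last step left them, time stands still between calls to the robot, and variables do not carry over. Pictures are saved under pics/ and viewed, at most 10 in all, crops included, and the job is handed in when it is done.

```bash
mkdir -p pics; cat > h.py <<'E'
from workcell import *
import numpy as np, cv2
from scipy.spatial.transform import Rotation as R
def snap(name,fn=None):
    m=camera_model(name); im,d=read_camera(name)
    if fn: cv2.imwrite('pics/'+fn,im[:,:,::-1])
    v,u=np.mgrid[0:480,0:640]
    k=np.array([[m['fx'],0,m['cx']],[0,m['fy'],m['cy']],[0,0,1.]])
    dist=m.get('distortion')
    p=np.stack([(u-m['cx'])/m['fx']*d,-(v-m['cy'])/m['fy']*d,-d],-1)
    o=m['orientation']
    P=R.from_quat(o).apply(p.reshape(-1,3)).reshape(480,640,3)+np.array(m['eye'])
    P[d==0]=np.nan
    return im,d,P,m
E
python3 - <<'E'
from h import *
im,d,P,m=snap('top','top.png'); print(m); np.save('P.npy',P)
print(read_state())
E
```

```text
{'fx': 557.9230044436372, 'fy': 557.9230044436372, 'cx': 312.8160761757833, 'cy': 234.71475472831477, 'eye': array([0.43707313, 0.02777348, 1.02308369]), 'orientation': array([ 0.0371857 , -0.02367116, -0.69708802,  0.71562922])}
{'time': 0.05, 'joints': array([-1.37312335e+00,  2.45841887e-01,  1.55895818e+00,  7.56721544e-06,
        1.33866810e+00, -1.74058537e-01]), 'qvel': array([ 0.00232845, -0.00137047, -0.00165026, -0.00050963,  0.00096507,
       -0.00024171]), 'joint_efforts': array([ 1.75402663e-03, -4.31006813e+01, -3.27421296e+01, -5.50709524e-05,
        2.90226431e-03,  1.21916028e-05]), 'eef_pos': array([ 0.23605283, -0.60520275,  0.3027924 ]), 'tool_rot': array([ 9.82776359e-01,  1.84796507e-01, -7.39102350e-06, -9.37737815e-04]), 'wrist_force': array([ 0.50918038, -1.00121772, -0.11819767]), 'ft_torque': array([ 0.04186656,  0.02178217, -0.02406109]), 'grasp_force': 0.0, 'width': 0.0855359019897962}
```

View pics/top.png

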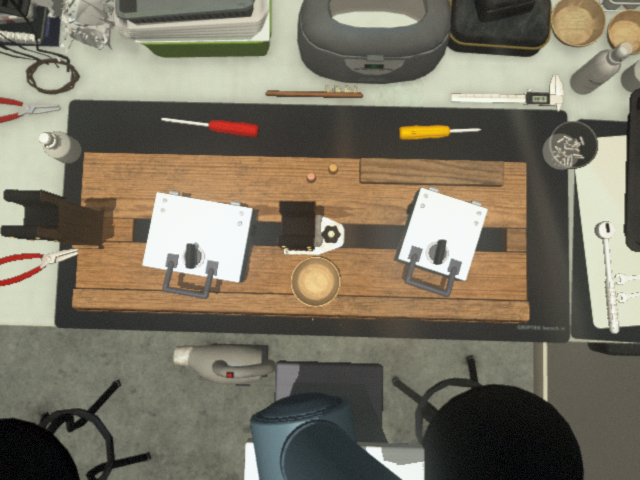

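The top view shows the larger box on the left (panel about (200,237), wing (193,255), bar (188,293)). The smaller box is on the right, with its wing at (439,252). Next I'll measure the larger box.

```bash
python3 - <<'E'
from h import *
P=np.load('P.npy'); im=cv2.imread('pics/top.png')
def go(u0,u1,v0,v1,W):
    sub=np.zeros((480,640),bool); sub[v0:v1,u0:u1]=1
    white=sub&(im.min(2)>170)&(P[...,2]>0.04)
    z=np.nanmedian(P[white][:,2]); white&=abs(P[...,2]-z)<0.01
    pts=P[white]; hull=cv2.convexHull((pts[:,:2]*1e3).astype(np.float32))
    print(W,'panel z',z, cv2.minAreaRect(hull))
    wing=sub&(P[...,2]>z+0.028)&(P[...,2]<z+0.06)
    w=P[wing]; print('wing',len(w),w.mean(0),cv2.minAreaRect((w[:,:2]*1e3).astype(np.float32)))
    v,u=np.where(wing); print(u.mean(),v.mean())
    dark=sub&(im.max(2)<110)&(P[...,2]>z-0.012)&(P[...,2]<z+0.025)
    dd=P[dark]; return pts,dd
pts,dd=go(130,265,180,305,'large')
for u,v in [(185,292),(190,293),(195,294),(175,289),(204,295)]: print(P[v-2:v+3,u].round(3).tolist())
go(385,500,180,305,'small')
E
```

```text
large panel z 0.06704343095267618 ((513.7899169921875, 247.3296661376953), (170.49026489257812, 134.2852325439453), 81.6978530883789)
wing 170 [0.47672577 0.25161905 0.10350607] ((477.311767578125, 252.611328125), (40.09901428222656, 11.107964515686035), 0.8782916069030762)
188.33529411764707 255.3235294117647
[[0.419, 0.261, 0.078], [0.417, 0.26, 0.079], [0.416, 0.26, 0.08], [0.414, 0.26, 0.08], [0.412, 0.26, 0.078]]
[[0.418, 0.252, 0.078], [0.416, 0.251, 0.082], [0.414, 0.252, 0.08], [0.413, 0.251, 0.08], [0.411, 0.251, 0.082]]
[[0.416, 0.243, 0.079], [0.415, 0.242, 0.084], [0.413, 0.243, 0.082], [0.411, 0.243, 0.08], [0.409, 0.243, 0.079]]
[[0.422, 0.298, 0.003], [0.422, 0.278, 0.078], [0.42, 0.277, 0.082], [0.419, 0.276, 0.083], [0.417, 0.277, 0.081]]
[[0.415, 0.228, 0.081], [0.413, 0.227, 0.083], [0.412, 0.227, 0.083], [0.41, 0.228, 0.079], [0.408, 0.227, 0.08]]
small panel z 0.06706799037552136 ((529.846435546875, -175.94200134277344), (119.92259216308594, 134.97991943359375), 73.10516357421875)
wing 172 [ 0.49400896 -0.16370413  0.10376474] ((494.2791442871094, -164.6387176513672), (10.624497413635254, 40.83584976196289), 78.05425262451172)
440.2732558139535 251.40697674418604
```

```bash
python3 - <<'E'
import cv2
im=cv2.imread('pics/top.png')[180:310,125:275]
cv2.imwrite('pics/top_crop.png',cv2.resize(im,None,fx=4.5,fy=4.5,interpolation=cv2.INTER_CUBIC))
E
```

```text
(no output)
```

View pics/top_crop.png

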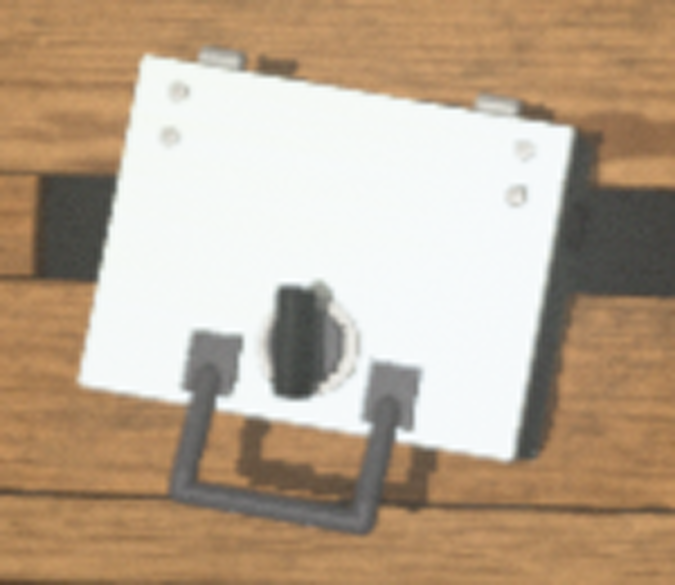

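The crop shows the wing pointing along world x, the handle bar mid at about (186,293) in the full picture, and mount pads beside the wing. Box yaw is about -8.3°, the wing is at (0.477,0.2525), and the bar is at about (0.416,0.259). Before moving I'll check obstacle heights along the path.

```bash
python3 - <<'E'
import numpy as np
P=np.load('P.npy')
for u0,u1,v0,v1 in [(275,350,195,255),(290,345,255,310),(265,390,100,335),(0,110,185,250),(400,640,100,340)]:
    q=P[v0:v1,u0:u1].reshape(-1,3); i=np.nanargmax(q[:,2]); print(q[i].round(3))
E
```

```text
[0.501 0.08  0.199]
[0.473 0.069 0.04 ]
[0.501 0.08  0.199]
[0.55  0.438 0.247]
[ 0.496 -0.164  0.108]
```

```bash
python3 -m jog '[[[1.1,3.9,0,-1],[1.1,3.9,0,-1],[1.1,3.9,0,-1],[1.1,3.9,0,-1],[1.1,3.9,0,-1],[1.1,3.9,0,-1],[1.1,3.9,0,-1],[1.1,3.9,0,-1],[1.1,3.9,0,-1],[1.1,3.9,0,-1],[1.1,3.9,0,-1],[1.1,3.9,0,-1],[1.1,3.9,0,-1],[1.1,3.9,0,-1],[1.1,3.9,0,-1],[1.1,3.9,0,-1],[1.1,3.9,0,-1],[1.1,3.9,0,-1],[1.1,3.9,0,-1],[1.1,3.9,0,-1]]]' 2.6 40
python3 -m jog '[[[1.1,3.9,0,0],[1,3.9,0,0],[0,0,0,0],[0,0,0,0],[0,0,0,0]]]'
python3 - <<'E'
from h import *
im,d,P,m=snap('wrist','w1.png'); np.save('Pw.npy',P); print(m['eye'],R.from_quat(m['orientation']).as_matrix().round(2).tolist())
s=read_state(); print(s['eef_pos'],R.from_quat(s['tool_rot']).as_euler('ZYX',degrees=True),s['joints'],s['width'])
E
```

```text
time: 1.72
eef_pos: [0.4558, 0.1767, 0.3034]
tool_rot: [1.0, 0.011, -0.0, 0.0]
wrist_force: [1.1, -0.8, 0.7]
width: 0.0257
grasp_force: 0.0
time: 2.13
eef_pos: [0.4767, 0.2522, 0.3031]
tool_rot: [1.0, 0.012, -0.001, 0.0]
wrist_force: [-0.4, 0.1, -0.1]
width: 0.0259
grasp_force: 0.0
[0.55976384 0.254939   0.373925  ] [[0.02, 0.95, 0.32], [-1.0, 0.02, 0.01], [0.0, -0.32, 0.95]]
[0.47683756 0.25166573 0.30341727] [1.26093051e+00 5.28613851e-02 1.79971470e+02] [ 2.75324711e-01 -1.41808588e-02  1.84129683e+00 -2.59239222e-04
  1.31549465e+00  1.82417901e+00] 0.0257406232499665
```

View pics/w1.png

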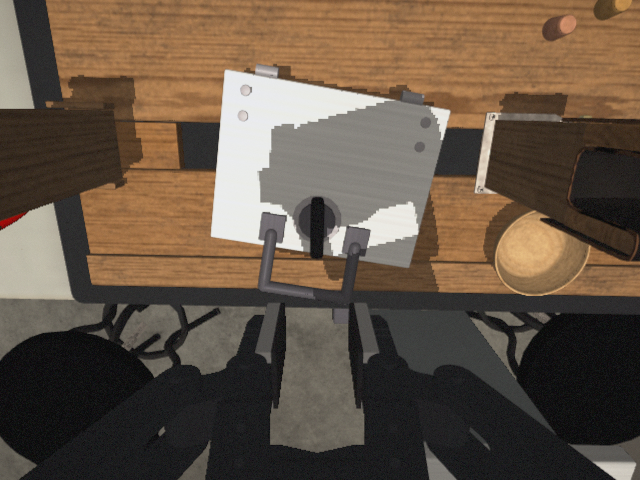

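The wrist view shows the wing at about (317,228), in line with the gap between the fingers, and the bar from (265,290) to (348,298). Now I'll refine both from the depth.

```bash
python3 - <<'E'
from h import *
P=np.load('Pw.npy'); im=cv2.imread('pics/w1.png')
sub=np.zeros((480,640),bool); sub[60:275,205:455]=1
pz=P[140:200,280:400,2]; z=np.nanmedian(pz); print('panel z',z)
pan=sub&(abs(P[...,2]-z)<0.006); 
pan=cv2.morphologyEx(pan.astype(np.uint8),cv2.MORPH_OPEN,np.ones((7,7)))>0
print('panel',cv2.minAreaRect((P[pan][:,:2]*1e3).astype(np.float32)))
s2=np.zeros_like(sub); s2[185:265,295:340]=1
w=P[s2&(P[...,2]>z+0.03)&(P[...,2]<z+.05)]; print('wing',len(w),w.mean(0),cv2.minAreaRect((w[:,:2]*1e3).astype(np.float32)))
s3=np.zeros_like(sub); s3[280:302,255:352]=1
b=P[s3&(abs(P[...,2]-z-0.011)<0.012)]; print('bar',len(b),b.mean(0),cv2.minAreaRect((b[:,:2]*1e3).astype(np.float32)))
E
```

```text
panel z 0.06698576210038232
panel ((514.212158203125, 247.57034301757812), (170.14064025878906, 137.6204376220703), 81.83560943603516)
wing 747 [0.47775681 0.25312169 0.10428721] ((476.4390869140625, 252.93875122070312), (41.2886962890625, 9.565851211547852), 1.0812255144119263)
bar 1214 [0.41717669 0.25912105 0.07963948] ((417.3871154785156, 261.8442077636719), (20.069412231445312, 79.2690200805664), 0.3892092704772949)
```

```bash
python3 -m jog '[[[0.1,0.1,-3.5,0],[0,0,-3.5,0],[0,0,-3.5,0],[0,0,-2.5,0],[0,0,-1.5,0],[0,0,-0.9,0],[0,0,0,0],[0,0,0,0]]]'
python3 -m jog '[[[0,0,0,0],[0,0,0,0],[0,0,0,0],[0,0,0,0],[0,0,0,0],[0,0,0,0]]]' 0 40
```

```text
time: 2.85
eef_pos: [0.4786, 0.2527, 0.1506]
tool_rot: [1.0, 0.011, 0.0, -0.0]
wrist_force: [-0.0, -0.2, 0.6]
width: 0.026
grasp_force: 0.0
time: 3.35
eef_pos: [0.4793, 0.2527, 0.1518]
tool_rot: [1.0, 0.012, 0.002, 0.001]
wrist_force: [0.2, -6.7, 2.8]
width: 0.0091
grasp_force: 41.4
```

```bash
python3 -m jog '[[[0,0,0,4],[0,0,0,6],[0,0,0,6],[0,0,0,6],[0,0,0,6],[0,0,0,6],[0,0,0,6],[0,0,0,6],[0,0,0,6],[0,0,0,6],[0,0,0,6],[0,0,0,6],[0,0,0,5],[0,0,0,3],[0,0,0,0],[0,0,0,0],[0,0,0,0],[0,0,0,0]]]'
```

```text
time: 4.85
eef_pos: [0.4769, 0.2554, 0.1518]
tool_rot: [0.77, 0.638, 0.0, -0.003]
wrist_force: [-10.5, 7.0, 9.0]
width: 0.009
grasp_force: 42.4
```

```bash
python3 -m jog '[[[0,0,0,0],[0,0,0,0],[0,0,0,0],[0,0,0,0],[0,0,3,0],[0,0,4,0],[0,0,4,0],[0,0,4,0],[-3,0.3,0,1.2],[-3,0.3,0,1.2],[0,0,0,0],[0,0,0,0],[0,0,0,0]]]' 2.3
python3 - <<'E'
from h import *
im,d,P,m=snap('wrist','w2.png'); np.save('Pw.npy',P)
s=read_state(); print(s['eef_pos'],R.from_quat(s['tool_rot']).as_euler('ZYX',degrees=True))
E
```

```text
time: 5.93
eef_pos: [0.4185, 0.2593, 0.3001]
tool_rot: [0.757, 0.654, 0.0, 0.0]
wrist_force: [0.4, -0.1, 0.4]
width: 0.0229
grasp_force: 0.0
[0.41882674 0.25924899 0.30004223] [ 8.16674057e+01 -5.42000923e-03  1.79966084e+02]
```

View pics/w2.png

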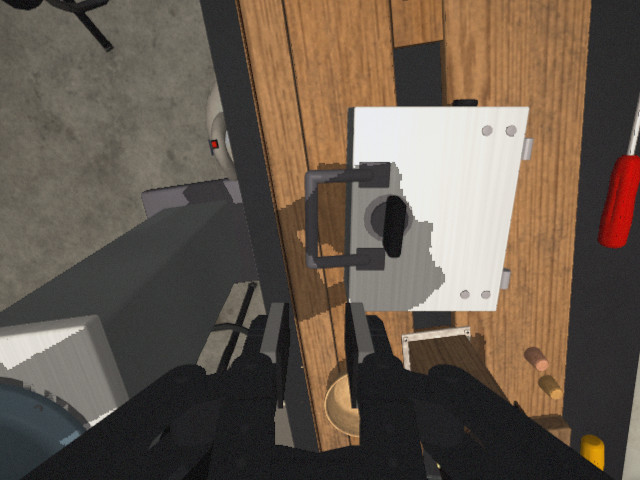

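The wing now lies along the front edge, at about (395,226), so it is unlocked. The bar runs from about (312,178) to (313,262). Next I'll measure the wing angle and the bar position.

```bash
python3 - <<'E'
from h import *
P=np.load('Pw.npy'); z=np.nanmedian(P[150:250,420:480,2]); print(z)
def box(u0,u1,v0,v1,a,b):
    s=np.zeros((480,640),bool); s[v0:v1,u0:u1]=1
    w=P[s&(P[...,2]>z+a)&(P[...,2]<z+b)]; print(len(w),np.median(w,0),w.mean(0),cv2.minAreaRect((w[:,:2]*1e3).astype(np.float32)))
box(375,415,185,265,.03,.05)
box(295,330,190,250,.0,.025)
E
```

```text
0.06696470192752152
839 [0.4751747  0.25478694 0.10435786] [0.47526604 0.2546436  0.10384779] ((475.77423095703125, 253.24481201171875), (41.6744384765625, 10.192102432250977), 79.25302124023438)
776 [0.41506226 0.26403301 0.08004315] [0.41500027 0.26379688 0.07983753] ((414.94134521484375, 263.1426086425781), (48.78871154785156, 9.626157760620117), 81.29691314697266)
```

```bash
python3 -m jog '[[[-0.3,0.1,-3.5,0],[0,0,-3.5,0],[0,0,-3.5,0],[0,0,-2.5,0],[0,0,-1.5,0],[0,0,-1.2,0],[0,0,-1.2,0],[0,0,0,0],[0,0,0,0],[0,0,0,0]]]' 2.2
python3 -m jog '[[[0,0,0,0],[0,0,0,0],[0,0,0,0],[0,0,0,0],[0,0,0,0],[0,0,0,0]]]' 0 40
```

```text
time: 6.82
eef_pos: [0.4161, 0.2604, 0.1315]
tool_rot: [0.757, 0.654, 0.0, 0.0]
wrist_force: [-0.0, 0.3, 0.8]
width: 0.022
grasp_force: 0.0
time: 7.32
eef_pos: [0.4146, 0.2608, 0.1318]
tool_rot: [0.756, 0.654, -0.001, -0.001]
wrist_force: [-5.4, 0.9, 4.9]
width: 0.0085
grasp_force: 39.0
```

```bash
python3 -c "
import numpy as np
t=np.radians(np.arange(0,73,4));x=-16.2*np.cos(t)+1.2*np.sin(t);z=16.2*np.sin(t)+1.2*np.cos(t)
dx=np.diff(x);dz=np.diff(z);a=np.radians(-8.3)
print(np.c_[dx*np.cos(a),dx*np.sin(a),dz].round(2).tolist())"
```

```text
[[0.12, -0.02, 1.13], [0.2, -0.03, 1.12], [0.28, -0.04, 1.1], [0.35, -0.05, 1.08], [0.42, -0.06, 1.05], [0.5, -0.07, 1.02], [0.56, -0.08, 0.98], [0.63, -0.09, 0.94], [0.69, -0.1, 0.89], [0.75, -0.11, 0.84], [0.81, -0.12, 0.78], [0.86, -0.13, 0.73], [0.91, -0.13, 0.66], [0.95, -0.14, 0.6], [0.99, -0.14, 0.53], [1.03, -0.15, 0.46], [1.06, -0.15, 0.38], [1.08, -0.16, 0.31]]
```

Half first, then a check of the force.

```bash
python3 -m jog '[[[0.12,-0.02,1.13,0],[0.2,-0.03,1.12,0],[0.28,-0.04,1.1,0],[0.35,-0.05,1.08,0],[0.42,-0.06,1.05,0],[0.5,-0.07,1.02,0],[0.56,-0.08,0.98,0],[0,0,0,0],[0,0,0,0]]]'
```

```text
time: 8.07
eef_pos: [0.4387, 0.2573, 0.2081]
tool_rot: [0.756, 0.654, -0.001, -0.001]
wrist_force: [-10.5, 2.2, 6.6]
width: 0.0083
grasp_force: 39.8
```

```bash
python3 -m jog '[[[0.63,-0.09,0.94,0],[0.69,-0.1,0.89,0],[0.75,-0.11,0.84,0],[0.81,-0.12,0.78,0],[0.86,-0.13,0.73,0],[0.91,-0.13,0.66,0],[0.95,-0.14,0.6,0],[0.99,-0.14,0.53,0],[1.03,-0.15,0.46,0],[1.06,-0.15,0.38,0],[1.08,-0.16,0.31,0],[0,0,0,0],[0,0,0,0],[0,0,0,0]]]'
python3 - <<'E'
from h import *
snap('scene','s1.png')
E
```

```text
time: 9.23
eef_pos: [0.5388, 0.2426, 0.2813]
tool_rot: [0.757, 0.654, 0.003, 0.002]
wrist_force: [0.3, 2.2, 5.0]
width: 0.0086
grasp_force: 40.4
```

View pics/s1.png

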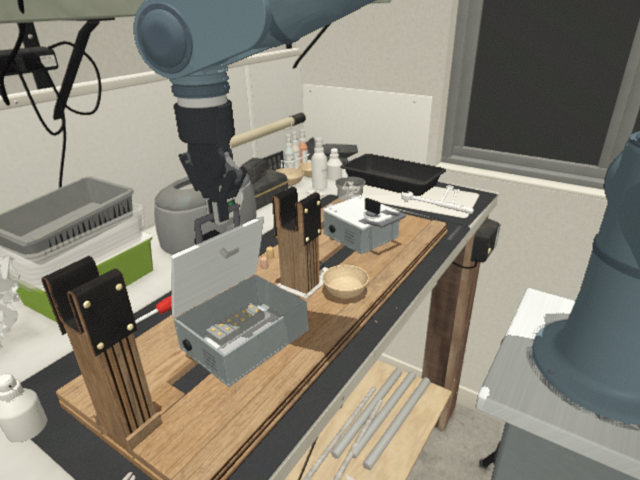

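The scene view shows the panel standing at about 70°, with the fingers at its bar at about (210,225). I'll release it and rise straight up.

```bash
python3 -m jog '[[[0,0,0,0],[0,0,0,0],[0,0,0,0],[0,0,0,0],[0,0,0,0],[0,0,1,0],[0,0,2,0],[0,0,3,0],[0,0,3,0],[0,0,3,0],[0,0,2,0],[0,0,0,0],[0,0,0,0],[0,0,0,0]]]' 2.6
python3 - <<'E'
from h import *
im,d,P,m=snap('scene','s2.png')
w=P[225:300,170:265].reshape(-1,3); w=w[(w[:,2]>.09)&(w[:,2]<.25)&(w[:,0]>.45)&(w[:,0]<.65)&(w[:,1]>.1)&(w[:,1]<.38)]
c=w.mean(0); U,S,V=np.linalg.svd(w-c,full_matrices=False); print(len(w),c,S,V[2],np.degrees(np.arccos(abs(V[2][2]))),w[:,2].max())
E
```

```text
time: 10.45
eef_pos: [0.5367, 0.2426, 0.4157]
tool_rot: [0.756, 0.654, -0.001, -0.0]
wrist_force: [-0.4, 0.0, -0.0]
width: 0.0255
grasp_force: 0.0
4401 [0.54981727 0.25139314 0.14587998] [3.12199503 2.04134765 0.42708933] [ 0.95631741 -0.13827146  0.25756167] 75.07457043800176 0.21863935891423159
```

View pics/s2.png

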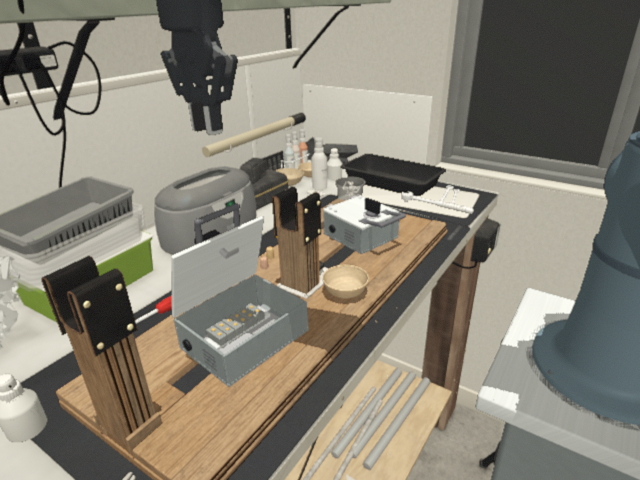

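The panel stands free at about 73°, with the bar at about (217,215). The gripper is well clear above it.

```bash
python3 -c "
from workcell import *
print(finish_job())"
```

```text
the job is handed in; nothing more can be done
None
```

The job is handed in, with no verdict returned: the larger box's wing is turned to unlocked (about 1.53 rad by camera), its panel stands open by itself at about 70–75°, and the smaller box was not touched.

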